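# Hang the rinsed measure on the measure tree

### The job

Turn the measure tree so that its one empty branch stands over the drip tray. Then hang the rinsed steel measure (the cup with the bail standing on the bench) by its bail on that branch, so that it hangs free over the tray, and let go. Leave the other things on the bench standing where they are.

Things in the scene. Friction and masses are not known exactly. Their poses are not given: they have to be found in the camera images.
- tree: Fixed foot of the measure tree: dark steel disc 124 mm across with a square aluminium drip tray (140 mm, 14 mm high) towards its -x. Origin on the bench, on the tree's vertical axis. On it turns a steel column with four branches 90 degrees apart, reaching 116 mm out; three carry fixed measures like the loose one (tab tops at 241 mm), one is empty.
- rotor (a joint): Angle of the turning column (rad), counter-clockwise from above positive. At 0 or 6.283 the empty branch points along the foot's -x axis, straight over the drip tray. It turns either way over more than a full turn, with light friction (0.08 N m), and stays where it is left. Starts between 1.0 and 5.3.
- bar (a point): Centre of the black turning bar on top of the column, on the axis, 248 mm above the bench: 50 mm long, 12 mm thick, 34 mm high (231 to 265 mm); turns with the column. Its long side lies along its own x axis; the empty branch points along its -x axis.
- seat (a point): Centre line of the empty branch at its lowest point, where the bail belongs: 85 mm from the axis, 198 mm above the bench; turns with the column. The branch is a steel rod 8 mm thick that points along this point's -x axis: from the column it slopes down 17 mm to here, then rises to its tip, 27 mm further out and 18 mm higher.
- tray (a point): Centre of the drip tray at rim height (14 mm); same axes as tree.
- measure: Loose steel measure standing on the bench, 0.09-0.16 kg: cup 52 mm across, 48 mm high, with a rigid bail of 6 mm rod in its y-z plane: legs at y = +-24 mm up to 86 mm, then sloping to a peak at 112 mm; the opening, along x, is 61 mm high, 42 mm wide. Black grip tab on top, 14 mm along y, 18 mm along x, 112 to 148 mm high. Origin: centre of its underside, z up.
- apex (a point): Centre of the rod at the peak of the loose measure's bail, 112 mm above its underside; same axes as measure. When hung it comes to rest about 7 mm above the branch's centre line.
- beaker: Bystander: plain steel beaker without bail, 60 mm across, 70 mm high, standing loose. Origin at the centre of its underside.
- glass: Bystander: stemmed nosing glass, 62 mm across, 106 mm high, standing loose. Origin at the centre of its underside.
- bottle_a: Bystander: amber sample bottle with white cap, 54 mm across, 140 mm high. Origin at the centre of its underside.
- bottle_b: Bystander: clear sample bottle with white cap, 54 mm across, 140 mm high. Origin at the centre of its underside.
- jar: Bystander: glass jar with black lid, 68 mm across, 75 mm high. Origin at the centre of its underside.
- stopper: Bystander: cork stopper, 28 mm across, 30 mm high, standing on end. Origin at the centre of its underside.
There are look-alikes about, which are no part of the job. What is shaped like the measure but purple is not meant.

How it is judged:
On the way:
1. the empty branch has been turned over the drip tray (its seat within 35 mm of the tray's centre, seen from above) while the measure is not yet on the tree (horizontal distance between seat and tray below 0.035 m and horizontal distance between apex and seat above 0.09 m), for 0.2 s.
At the end, for the whole second after the job is handed in: The measure hangs still and upright (20 degrees) by its bail on the empty branch (peak within 12 mm sideways of the branch, 0-30 mm above the seat, 25 mm outside to 45 mm inside it), over the drip tray (within 40 mm of its centre sideways, 45 mm lengthways) (x of apex in the frame of seat between -0.025 and 0.045 m and y of apex in the frame of seat between -0.012 and 0.012 m and z of apex in the frame of seat between 0 and 0.03 m and y of measure in the frame of tray between -0.04 and 0.04 m and x of measure in the frame of tray between -0.045 and 0.045 m and contact force between measure and tree above 0.3 N and angle between measure's own z axis and vertical below 0.35 rad and linear speed of measure below 0.06 m/s); the robot touches nothing.
It fails at once if a bystander (beaker, glass, bottle, jar or stopper) is shifted by more than 30 mm or tipped over (distance of any of beaker, glass, bottle_a, bottle_b, jar, stopper from where it was at the start of the episode above 0.03 m or angle between any of glass, beaker, bottle_a, bottle_b, jar, stopper's own z axis and vertical above 0.6 rad).
It also fails if it takes over 67 s, if anything falls off the work surface, if the arm or the gripper's body presses on something with over 40 N, if the wrist force passes 120 N, or if a joint passes its speed limit or range.

### The arm

A 7-joint arm with a two-finger parallel gripper is mounted at the origin on the work surface. World frame = base frame: x ahead of the robot, y to its left, z up, the work surface at z = 0. Lengths are in m, angles in rad, forces in N, time in s.
With the tool pointing down it reaches from about 0.375 to 0.925 m from the base axis. Payload 3.1 kg.
Tool frame: the origin (TCP) lies at the very end of the fingers, on their centre line; the grasp point (between the pads) lies 19 mm behind it; y points along the fingers, z is the direction in which the jaws open and shut, and the axes are right-handed (so a half turn about y gives the same grasp; the last joint's range is limited). The gripper opens to 85 mm and grips with 20 to 120 N. Pads are 22 mm wide; open, the fingers measure 114 mm over their backs; the gripper's body (76 mm by 85 mm) begins 54 mm behind the grasp point. The pads swing forward as they close: fully open they stand 13 mm farther back than shut.
Start: joints at [-0.098, 0.383, 0.044, 1.598, -0.018, 1.161, -0.05], TCP at [0.65, 0, 0.231] pointing down, gripper open.
Joint ranges: [-2.61, 2.61], [-0.41, 2.15], [-1.48, 1.57], [0, 2.5], [-1.57, 4.71], [0.05, 1.97], [-2.85, 2.85]. Speed limits (rad/s): [2.79, 2.79, 3.14, 3.14, 3.14, 3.14, 3.14].

### API

Orientations are given as a rotation vector (axis times angle).
In Python, from bench import arm, snapshot, camera_params, finder gives the robot as it stands.
- The arm moves only by the shell command python3 -m pendant 'ROWS'. ROWS is JSON, one flat list of numbers, 5 for each row, row after row: the opening, from -1 (shut) to 1 (fully open), then the shift along the tool's x, y, z each as a share of 0.5 m, from -1 to 1, then the turn about the tool's y as a share of 30 degrees, from -1 to 1. In form: [grip, dx, dy, dz, yaw, grip, dx, dy, dz, yaw, ...]. A call has exactly 10 rows; each row shifts and turns the commanded pose from where the row before left it, along the tool's axes as they then stand; what a row does not reach is not made up. A row lasts 1/8 s, in which the tool goes at most 62.5 mm and 10.7 degrees, less where a joint would pass 70% of its speed; a pose out of reach is approached as far as the arm can. A call with a number of a shift or a turn outside -1 to 1 is refused whole. A call with a gripper value outside its range is refused whole. The fingers move at their own pace and stop on an object; the grip force is fixed at half the most. Time passes only in rows, so rows that do not move let the fingers close, or fill a call up. It gives the time, the measured TCP pose, the force and the opening at its end, in the units of the state.
- arm.state(): the state, without advancing time (a new reading comes with each control period).
- snapshot(name): name is "scene" or "side" or "wrist"; returns the picture (400x640x3 uint8, red, green, blue); there is no depth.
- camera_params(name): a dict with "fx", "fy", "cx", "cy" (pixels), "extrinsics" (4x4, takes a point from world to camera coordinates); the wrist camera has in their place "T_tool_cam" (4x4, takes a point from camera to tool coordinates, whose origin is the TCP and whose axes are the tool frame's). Camera axes: x right, y down, z forward; pixel columns grow to the right and rows downward; lengths in m; the calibration is good to about 2 mm. A picture is of the moment at which its call begins: read the wrist's pose just before it. camera_params takes no time and is no camera call.
- arm.finish_job(): hands the job in, once; it reports no verdict.
Trained networks look in the newest picture that a camera, given by its name, has taken for a name from the list of things; names that differ only in an ending like _2 or _b are one class to them, and where a whole thing is asked for, a point or a joint stands for the part that bears it (a point fixed in the world has none). Each returns a list of dicts, best first, with "p" (0 to 1); they miss things now and then, are a little off and sometimes report something else, mostly with a low value. They report only what shows in the picture. A call takes as long as a camera call. They do not tell look-alikes from the thing itself.
- finder.boxes_of(camera, label): "uv" ([column, row] in pixels, amid what is visible of it).
- finder.outline_of(camera, label): "pixels" (400x640 bool, what is visible of it) and "uv" ([column, row] in pixels, amid what is visible of it).
- finder.mark_of(camera, label): "uv" ([column, row] in pixels: a listed point, or the origin of a listed thing).
The state is a dict: "clock": time; "joint_pos": joint angles; "dq": joint speeds; "effort": joint torques, N m; "position": TCP position; "eef_rot": TCP orientation; "ft_force": force on the tool from outside, world axes, zero at the start; "wrist_torque": the same for the moment, N m; "width": opening from 0.0 (shut) to 1.0 (fully open).
Only numpy, scipy, OpenCV 4.12 (cv2) and the standard library are available. Lean on these libraries where they do the work, as an engineer would, in place of code of your own. Each camera call takes 0.05 s, during which the arm holds its last target. There are 200 camera calls.

## Working session

There is one attempt and no reset: what is moved stays moved. The work goes in short steps, Python scripts to look and compute and a shell command to move; the robot and the scene stay as the last step left them, time stands still between calls to the robot, and variables do not carry over. Pictures are saved under pics/ and viewed, about 8 in all and at most 12, crops included, and the job is handed in when it is done.

```bash
mkdir -p pics
cat > h.py <<'E'
import numpy as np,cv2
from scipy.spatial.transform import Rotation as R
from bench import arm,snapshot,camera_params,finder
def ray(cam,uv,st=None):
    p=camera_params(cam)
    d=np.array([(uv[0]-p['cx'])/p['fx'],(uv[1]-p['cy'])/p['fy'],1])
    if 'extrinsics' in p: T=np.linalg.inv(np.array(p['extrinsics']))
    else:
        st=st or arm.state(); W=np.eye(4);W[:3,:3]=R.from_rotvec(st['eef_rot']).as_matrix();W[:3,3]=st['position'];T=W@np.array(p['T_tool_cam'])
    return T[:3,3],T[:3,:3]@d
def atz(cam,uv,z,st=None):
    o,d=ray(cam,uv,st);return o+d*(z-o[2])/d[2]
def proj(cam,P,st=None):
    p=camera_params(cam)
    if 'extrinsics' in p: E=np.array(p['extrinsics'])
    else:
        st=st or arm.state(); W=np.eye(4);W[:3,:3]=R.from_rotvec(st['eef_rot']).as_matrix();W[:3,3]=st['position'];E=np.linalg.inv(W@np.array(p['T_tool_cam']))
    c=E[:3,:3]@np.array(P)+E[:3,3];return np.array([c[0]/c[2]*p['fx']+p['cx'],c[1]/c[2]*p['fy']+p['cy']])
def save(cam,n,crop=None,s=1):
    im=snapshot(cam)[:,:,::-1]
    if crop: im=im[crop[1]:crop[3],crop[0]:crop[2]]
    cv2.imwrite('pics/'+n,cv2.resize(np.ascontiguousarray(im),None,fx=s,fy=s,interpolation=cv2.INTER_CUBIC))
E
python3 - <<'E'
from h import *
np.set_printoptions(precision=3,suppress=True)
s=arm.state();print(s['position'],R.from_rotvec(s['eef_rot']).as_matrix(),s['clock'])
Z=dict(tree=0,bar=.248,seat=.198,tray=.014,measure=0,apex=.112,beaker=0,glass=0,bottle_a=0,jar=0,stopper=0)
ims=[]
for c in('scene','side'):
    ims.append(snapshot(c)); 
    for l,z in Z.items():
        for m in finder.mark_of(c,l)[:4]:print(c,l,round(m['p'],2),np.round(m['uv']),atz(c,m['uv'],z))
cv2.imwrite('pics/a.png',ims[0][:,:,::-1]);cv2.imwrite('pics/b.png',ims[1][:,:,::-1])
E
```

```text
[ 0.649 -0.     0.23 ] [[ 0.    -0.003  1.   ]
 [-1.    -0.     0.   ]
 [ 0.    -1.    -0.003]] 0.0
scene tree 0.65 [331. 239.] [0.635 0.076 0.   ]
scene tree 0.34 [313. 218.] [0.529 0.103 0.   ]
scene bar 0.77 [331. 188.] [0.622 0.079 0.248]
scene seat 0.56 [303. 208.] [ 0.584 -0.001  0.198]
scene tray 0.88 [313. 220.] [0.543 0.088 0.014]
scene measure 0.9 [233. 332.] [ 0.627 -0.354  0.   ]
scene measure 0.77 [270. 330.] [ 0.704 -0.28   0.   ]
scene measure 0.66 [255. 304.] [ 0.613 -0.255  0.   ]
scene apex 0.65 [228. 314.] [ 0.628 -0.352  0.112]
scene apex 0.59 [271. 312.] [ 0.71  -0.27   0.112]
scene apex 0.56 [246. 282.] [ 0.595 -0.255  0.112]
scene apex 0.32 [252. 255.] [ 0.542 -0.183  0.112]
scene beaker 0.61 [253. 259.] [ 0.493 -0.15   0.   ]
scene glass 0.97 [208. 294.] [ 0.48  -0.326  0.   ]
scene bottle_a 0.95 [311. 312.] [ 0.757 -0.164  0.   ]
scene bottle_a 0.5 [338. 161.] [0.417 0.375 0.   ]
scene bottle_a 0.45 [331. 240.] [0.635 0.073 0.   ]
scene jar 0.57 [385. 161.] [0.557 0.5   0.   ]
scene stopper 0.46 [387. 162.] [0.564 0.501 0.   ]
scene stopper 0.44 [251. 218.] [
[... 272 characters left out ...]
measure 0.84 [398. 320.] [ 0.617 -0.248  0.   ]
side apex 0.93 [441. 282.] [ 0.712 -0.268  0.112]
side apex 0.93 [429. 311.] [ 0.631 -0.339  0.112]
side apex 0.79 [402. 290.] [ 0.61  -0.257  0.112]
side apex 0.22 [345. 206.] [0.64  0.132 0.112]
side beaker 0.7 [334. 308.] [ 0.486 -0.149  0.   ]
side beaker 0.7 [427. 284.] [ 0.763 -0.157  0.   ]
side glass 0.76 [361. 360.] [ 0.479 -0.321  0.   ]
side glass 0.65 [352. 174.] [0.849 0.514 0.   ]
side glass 0.56 [284. 290.] [ 0.388 -0.037  0.   ]
side bottle_a 0.92 [253. 208.] [0.411 0.402 0.   ]
side bottle_a 0.83 [424. 286.] [ 0.75  -0.164  0.   ]
side jar 0.77 [283. 190.] [0.548 0.483 0.   ]
side stopper 0.59 [286. 292.] [ 0.388 -0.047  0.   ]
```

View pics/a.png

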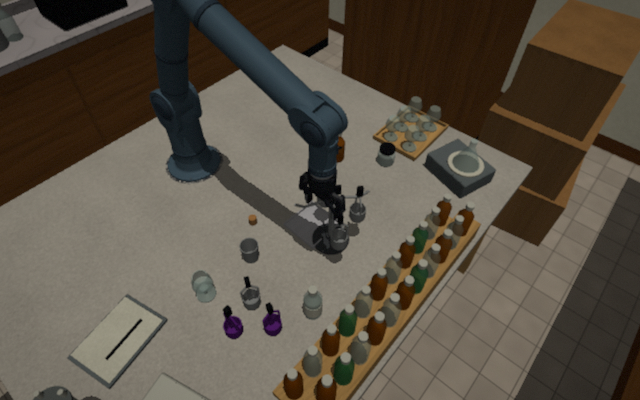

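View pics/b.png

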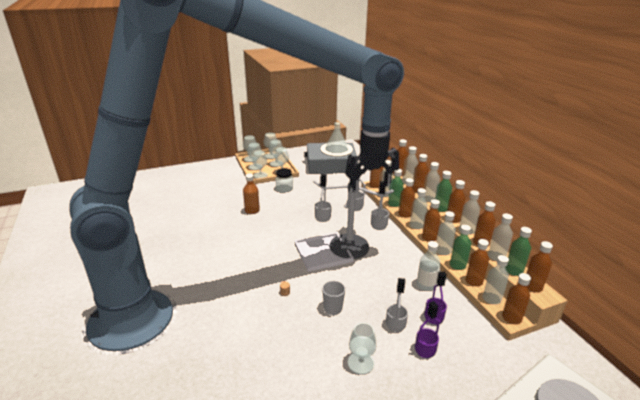

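Candidates: the grey steel measure at scene (250,295) / side (397,318), and the purple look-alikes at scene (233,328) and (272,322). I choose the grey one. The tree is at about (0.635, 0.078), its empty branch points to about (0.583, 0.01), and the tray is on the robot's side. I'll go up over the tree for a close look.

```bash
python3 -m pendant '[0.2,0,-0.1,0,0, 0.2,0,-0.1,0,0, 0.2,0,-0.1,0,0, 0.2,-0.03,-0.06,-0.03,0, 0.2,-0.05,0,-0.04,0, 0.2,-0.04,0,-0.04,0, 0.2,0,0,0,0, 0.2,0,0,0,0, 0.2,0,0,0,0, 0.2,0,0,0,0]'
python3 - <<'E'
from h import *
np.set_printoptions(precision=3,suppress=True)
print(camera_params('wrist'))
s=arm.state();print(s['position'],s['joint_pos'],s['clock'])
Z=dict(tree=0,bar=.248,seat=.198,tray=.014)
save('wrist','w1.png')
for l,z in Z.items():
    for m in finder.mark_of('wrist',l)[:2]:print(l,round(m['p'],2),np.round(m['uv']),atz('wrist',m['uv'],z))
E
```

```text
clock: 2.45
position: [0.5954, 0.0589, 0.4109]
eef_rot: [-1.209, 1.211, -1.211]
ft_force: [-0.1, 0.5, -0.0]
width: 0.602
{'fx': 296.4944347686659, 'fy': 296.4944347686659, 'cx': 318.2081782461926, 'cy': 199.9302403576785, 'T_tool_cam': array([[-0.   ,  0.945,  0.328, -0.084],
       [-0.   , -0.328,  0.945, -0.142],
       [ 1.   ,  0.   ,  0.   , -0.   ],
       [ 0.   ,  0.   ,  0.   ,  1.   ]])}
[0.595 0.059 0.411] [-0.18   0.19   0.015  1.477 -0.003  1.475 -0.167] 2.45
tree 0.7 [338. 138.] [0.633 0.071 0.   ]
bar 0.66 [352. 169.] [0.631 0.071 0.248]
seat 0.72 [309. 214.] [0.583 0.001 0.198]
tray 0.67 [288. 132.] [0.54  0.085 0.014]
```

View pics/w1.png

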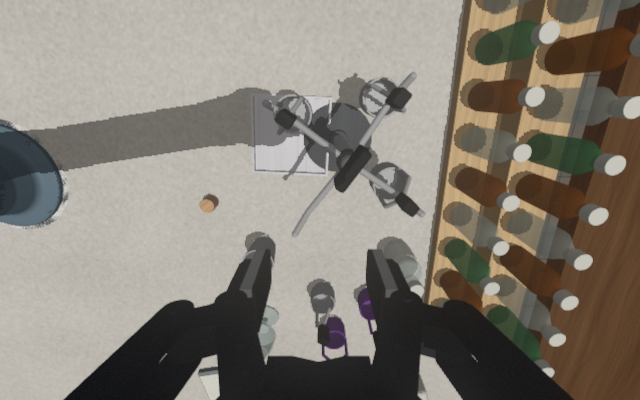

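Bar at (0.631, 0.072). The branch points at 235.6°, and seat radius checks at 85 mm. The tray direction is about 174°, so I turn the column about −61°. First I align the jaws across the bar and descend.

```bash
python3 -m pendant '[0.2,-0.026,0,0.072,0, 0.2,0,0,0,0.287, 0.2,0,0,0,0.287, 0.2,0,0,0,0.287, 0.2,0,0,0,0.287, 0.2,0,0.1,0,0, 0.2,0,0.08,0,0, 0.2,0,0,0,0, 0.2,0,0,0,0, 0.2,0,0,0,0]'
python3 - <<'E'
from h import *
np.set_printoptions(precision=3,suppress=True)
s=arm.state();M=R.from_rotvec(s['eef_rot']).as_matrix();print(s['position'],np.degrees(np.arctan2(M[1,2],M[0,2])),s['joint_pos'],s['clock'])
save('wrist','w2.png')
for l,z in dict(bar=.248,seat=.198,tray=.014).items():
    for m in finder.mark_of('wrist',l)[:2]:print(l,round(m['p'],2),np.round(m['uv']),atz('wrist',m['uv'],z))
print(proj('wrist',[.631,.072,.265]))
E
```

```text
clock: 3.95
position: [0.6326, 0.0732, 0.3244]
eef_rot: [-0.857, 1.634, -1.637]
ft_force: [0.0, -0.3, -0.3]
width: 0.597
[0.633 0.073 0.324] -34.44270191222936 [-0.242  0.293  0.077  1.525 -0.023  1.319 -0.763] 3.95
bar 0.65 [317. 209.] [0.632 0.074 0.248]
seat 0.83 [312. 272.] [0.578 0.004 0.198]
tray 0.66 [270. 182.] [0.546 0.081 0.014]
[317.541 220.237]
```

View pics/w2.png

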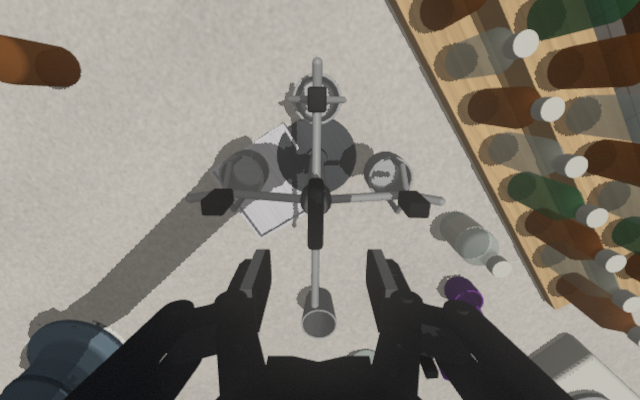

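Aligned: bar and empty branch lie vertically along column 316, midway between the fingers. I descend 88 mm and close.

```bash
python3 -m pendant '[0.2,0,0.09,0,0, 0.2,0,0.086,0,0, 0.2,0,0,0,0, -1,0,0,0,0, -1,0,0,0,0, -1,0,0,0,0, -1,0,0,0,0, -1,0,0,0,0, -1,0,0,0,0, -1,0,0,0,0]'
```

```text
clock: 5.4
position: [0.6311, 0.0745, 0.2366]
eef_rot: [-0.86, 1.637, -1.634]
ft_force: [-4.8, 0.8, 5.7]
width: 0.129
```

```bash
python3 -m pendant '[-1,0,0,0,0.25, -1,0,0,0,0.25, -1,0,0,0,0.25, -1,0,0,0,0.25, -1,0,0,0,0.25, -1,0,0,0,0.25, -1,0,0,0,0.25, -1,0,0,0,0.28, -1,0,0,0,0, -1,0,0,0,0]'
python3 - <<'E'
from h import *
np.set_printoptions(precision=3,suppress=True)
s=arm.state();M=R.from_rotvec(s['eef_rot']).as_matrix();print(s['position'],np.degrees(np.arctan2(M[1,2],M[0,2])),s['ft_force'],s['clock'])
E
```

```text
clock: 6.65
position: [0.6319, 0.0729, 0.2366]
eef_rot: [-0.104, -2.177, 2.175]
ft_force: [-2.6, -0.9, 5.7]
width: 0.127
[0.632 0.073 0.237] -95.28283247549157 [-2.607 -0.858  5.745] 6.65
```

```bash
python3 -m pendant '[0.2,0,0,0,0, 0.2,0,0,0,0, 0.2,0,0,0,0, 0.2,0,-0.06,0,0, 0.2,0,-0.1,0,0, 0.2,0,-0.1,0,0, 0.2,0,-0.1,0,0, 0.2,0,0,0,0, 0.2,0,0,0,0, 0.2,0,0,0,0]'
python3 - <<'E'
from h import *
np.set_printoptions(precision=3,suppress=True)
s=arm.state();print(s['position'],s['joint_pos'],s['clock'])
save('wrist','w3.png')
for c in('wrist','side','scene'):
  if c!='wrist':snapshot(c)
  for l,z in dict(tree=0,bar=.248,seat=.198,tray=.014).items():
    for m in finder.mark_of(c,l)[:1]:print(c,l,round(m['p'],2),np.round(m['uv']),atz(c,m['uv'],z))
for l,z in dict(measure=0,apex=.112).items():
  for m in finder.mark_of('scene',l)[:3]:print(l,round(m['p'],2),np.round(m['uv']),atz('scene',m['uv'],z))
E
```

```text
clock: 7.9
position: [0.6301, 0.0731, 0.4109]
eef_rot: [-0.097, -2.171, 2.173]
ft_force: [-0.7, 0.4, -0.8]
width: 0.603
[0.63  0.073 0.411] [-0.385  0.267  0.26   1.395 -0.068  1.493 -1.791] 7.9
wrist tree 0.74 [322. 147.] [0.624 0.065 0.   ]
wrist bar 0.87 [317. 176.] [0.636 0.073 0.248]
wrist seat 0.78 [317. 237.] [0.539 0.082 0.198]
wrist tray 0.92 [324. 190.] [0.547 0.069 0.014]
side tree 0.78 [349. 247.] [0.631 0.074 0.   ]
side bar 0.62 [352. 175.] [0.63  0.077 0.248]
side tray 0.77 [324. 246.] [0.554 0.086 0.014]
scene tree 0.94 [333. 240.] [0.64  0.076 0.   ]
scene bar 0.93 [330. 192.] [0.63  0.066 0.248]
scene seat 0.79 [314. 187.] [0.551 0.083 0.198]
scene tray 0.81 [314. 219.] [0.541 0.093 0.014]
measure 0.94 [252. 302.] [ 0.602 -0.256  0.   ]
measure 0.86 [232. 331.] [ 0.623 -0.355  0.   ]
measure 0.71 [272. 328.] [ 0.704 -0.273  0.   ]
apex 0.91 [244. 282.] [ 0.589 -0.258  0.112]
apex 0.64 [226. 316.] [ 0.628 -0.356  0.112]
```

View pics/w3.png

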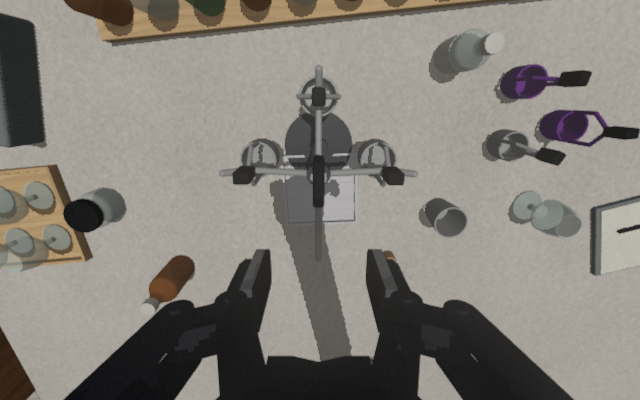

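The seat is at about (0.547, 0.081), right above the tray centre at about (0.545, 0.08), so the column turn is done. Next I move above the grey measure, seen at (510,146)–(550,156) with the purples outside it.

```bash
python3 -m pendant '[0.2,0,0,0.11,0, 0.2,0,0,0.11,0, 0.2,0,0,0.11,0, 0.2,0,0,0.11,0, 0.2,0,0,0.11,0, 0.2,0,0,0.1,0, 0.2,0,0.06,0,0, 0.2,0,0,0,0, 0.2,0,0,0,0, 0.2,0,0,0,0]'
python3 - <<'E'
from h import *
np.set_printoptions(precision=3,suppress=True)
s=arm.state();M=R.from_rotvec(s['eef_rot']).as_matrix();print(s['position'],np.degrees(np.arctan2(M[1,2],M[0,2])),s['joint_pos'],s['clock'])
save('wrist','w4.png')
for l,z in dict(measure=0,apex=.112).items():
    for m in finder.mark_of('wrist',l)[:3]:print(l,round(m['p'],2),np.round(m['uv']),atz('wrist',m['uv'],z))
E
```

```text
clock: 10.0
position: [0.6019, -0.2495, 0.3847]
eef_rot: [-0.101, -2.176, 2.176]
ft_force: [0.3, -0.7, 0.4]
width: 0.599
[ 0.602 -0.249  0.385] -95.20228001736247 [ 0.003  0.315  0.429  1.407 -0.131  1.446 -1.232] 10.0
measure 0.87 [328.  87.] [ 0.701 -0.276  0.   ]
measure 0.84 [322. 148.] [ 0.601 -0.258  0.   ]
measure 0.76 [376. 128.] [ 0.627 -0.354  0.   ]
apex 0.91 [328. 161.] [ 0.599 -0.265  0.112]
apex 0.77 [330.  83.] [ 0.702 -0.275  0.112]
apex 0.61 [389. 134.] [ 0.63  -0.352  0.112]
```

View pics/w4.png

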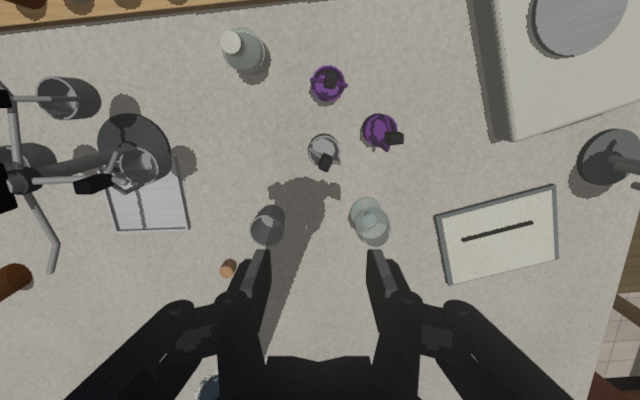

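Grey measure at (322,150), purples at (328,85) and (380,130). I crop for the choice check and the bail's yaw.

Run:
```python
import cv2
im=cv2.imread('pics/w4.png')[55:185,265:425];cv2.imwrite('pics/w4c.png',cv2.resize(im,None,fx=4.5,fy=4.5,interpolation=cv2.INTER_CUBIC))
```

```text
(no output)
```

View pics/w4c.png

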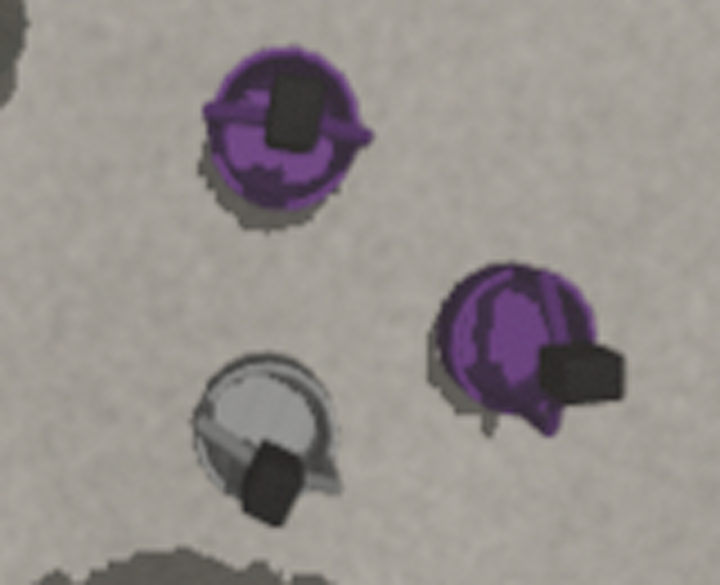

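Run:
```python
from h import *
np.set_printoptions(precision=3,suppress=True)
a=atz('wrist',(265+200/4.5,55+420/4.5),.088);b=atz('wrist',(265+335/4.5,55+487/4.5),.088)
print(a,b,np.linalg.norm(b-a),(a+b)/2,np.degrees(np.arctan2(*(b-a)[1::-1])))
print('tab top',atz('wrist',(265+277/4.5,55+497/4.5),.148),atz('wrist',(265+262/4.5,55+430/4.5),.05))
```

```text
[ 0.616 -0.24   0.088] [ 0.59  -0.282  0.088] 0.05008688719703632 [ 0.603 -0.261  0.088] -121.70762556398269
tab top [ 0.601 -0.262  0.148] [ 0.604 -0.26   0.05 ]
```

The grey one is right: bail width 50 mm, centre (0.602, −0.261), bail y axis at −122°. I yaw +27°, shift 11 mm and descend to TCP z ≈ 0.118.

```bash
python3 -m pendant '[0,0,0,0.023,0, 0,0,0.05,0,0.3, 0,0,0.08,0,0.3, 0,0,0.1,0,0.3, 0,0,0.1,0,0, 0,0,0.1,0,0, 0,0,0.06,0,0, 0,0,0.044,0,0, 0,0,0,0,0, 0,0,0,0,0]'
python3 - <<'E'
from h import *
np.set_printoptions(precision=3,suppress=True)
s=arm.state();M=R.from_rotvec(s['eef_rot']).as_matrix();print(s['position'],np.degrees(np.arctan2(M[1,2],M[0,2])),s['ft_force'],s['clock'])
save('wrist','w5.png')
E
```

```text
clock: 11.4
position: [0.6009, -0.263, 0.1179]
eef_rot: [-0.555, -1.902, 1.903]
ft_force: [0.5, -0.4, 0.5]
width: 0.501
[ 0.601 -0.263  0.118] -122.35362539439603 [ 0.483 -0.406  0.543] 11.4
```

View pics/w5.png

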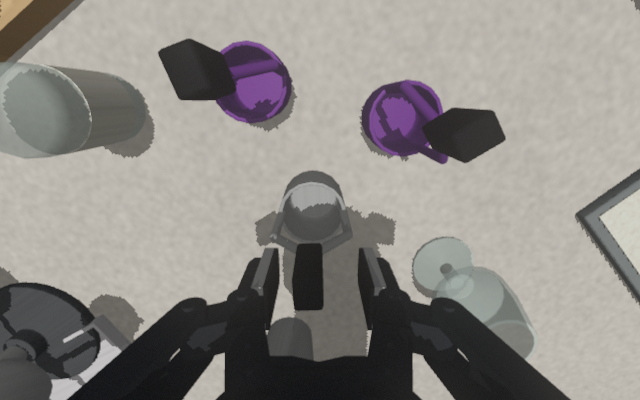

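The tab at (308,276) sits between the pads. Close and lift.

```bash
python3 -m pendant '[-1,0,0,0,0, -1,0,0,0,0, -1,0,0,0,0, -1,0,0,0,0, -1,0,0,0,0, -1,0,0,0,0, -1,0,-0.05,0,0, -1,0,-0.1,0,0, -1,0,-0.1,0,0, -1,0,-0.1,0,0]'
python3 -m pendant '[-1,0,0,0,-0.3, -1,0,0,0,-0.3, -1,0,0,0,-0.3, -1,0,0,0,0, -1,0,0,0,0, -1,0,0,0,0, -1,0,0,0,0, -1,0,0,0,0, -1,0,0,0,0, -1,0,0,0,0]'
python3 - <<'E'
from h import *
np.set_printoptions(precision=3,suppress=True)
s=arm.state();M=R.from_rotvec(s['eef_rot']).as_matrix();print(s['position'],np.degrees(np.arctan2(M[1,2],M[0,2])),M[:,0],M[:,2],s['joint_pos'],s['ft_force'],s['clock'])
save('wrist','w6.png')
E
```

```text
clock: 12.7
position: [0.5981, -0.2617, 0.2908]
eef_rot: [-0.547, -1.9, 1.9]
ft_force: [0.3, -0.4, -1.8]
width: 0.153
clock: 13.95
position: [0.5997, -0.262, 0.2913]
eef_rot: [-0.101, -2.174, 2.174]
ft_force: [0.4, 0.1, -1.5]
width: 0.154
[ 0.6   -0.262  0.291] -95.34363856784547 [-0.996  0.093 -0.   ] [-0.093 -0.996  0.   ] [ 0.029  0.365  0.417  1.533 -0.152  1.275 -1.198] [ 0.429  0.071 -1.542] 13.95
```

View pics/w6.png

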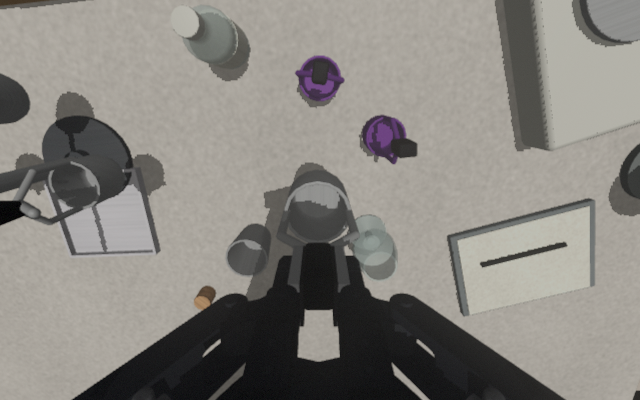

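Held upright: width 13 mm, weight 1.5 N. I swing round to just outside the branch tip.

```bash
python3 -m pendant '[-1,0.06,0,0,0, -1,0.1,0,0,0, -1,0.1,0,-0.03,0, -1,0.068,0,-0.08,0, -1,0,0,-0.102,0, -1,0,0,-0.1,0, -1,0,0,-0.1,0, -1,0,0,-0.1,0, -1,0,0,-0.1,0, -1,0,0,-0.06,0]'
python3 -m pendant '[-1,0,0,0,0, -1,0,-0.0,0,0, -1,0,0.03,0,0, -1,0,0.03,0,0, -1,0,0.02,0,0, -1,0,0,0,0, -1,0,0,0,0, -1,0,0,0,0, -1,0,0,0,0, -1,0,0,0,0]'
python3 - <<'E'
from h import *
np.set_printoptions(precision=3,suppress=True)
s=arm.state();M=R.from_rotvec(s['eef_rot']).as_matrix();print(s['position'],np.degrees(np.arctan2(M[1,2],M[0,2])),s['width'],s['ft_force'],s['clock'])
i=[]
for c in('wrist','side'):
    i.append(snapshot(c))
    for l,z in dict(bar=.248,seat=.198,apex=s['position'][2]-.006).items():
        for m in finder.mark_of(c,l)[:2]:print(c,l,round(m['p'],2),np.round(m['uv']),atz(c,m['uv'],z))
a=cv2.resize(i[1][120:290,230:470],None,fx=2.66,fy=2.66,interpolation=cv2.INTER_CUBIC)[:400,:400+238]
cv2.imwrite('pics/w7.png',cv2.resize(np.hstack([i[0],cv2.resize(a,(640,400))]),(800,250))[:,:,::-1])
cv2.imwrite('pics/w7.png',cv2.resize(np.vstack([i[0][100:300],cv2.resize(i[1][120:290,230:470],(640,453))]),None,fx=.9,fy=.9)[:,:,::-1])
E
```

```text
clock: 15.25
position: [0.4676, 0.0909, 0.2917]
eef_rot: [-0.099, -2.177, 2.175]
ft_force: [0.2, 0.1, -0.6]
width: 0.154
clock: 16.5
position: [0.4678, 0.0879, 0.2516]
eef_rot: [-0.102, -2.174, 2.174]
ft_force: [0.1, 0.1, -2.2]
width: 0.153
[0.468 0.088 0.252] -95.33292518740073 0.15303276935007046 [ 0.139  0.15  -2.203] 16.5
wrist seat 0.85 [316. 110.] [0.544 0.081 0.198]
wrist apex 0.9 [320. 256.] [0.467 0.086 0.246]
side bar 0.86 [353. 175.] [0.634 0.076 0.248]
side bar 0.31 [297. 186.] [0.467 0.072 0.248]
side seat 0.88 [322. 198.] [0.537 0.068 0.198]
side apex 0.97 [427. 315.] [ 0.529 -0.452  0.246]
side apex 0.82 [295. 184.] [0.468 0.092 0.246]
```

View pics/w7.png

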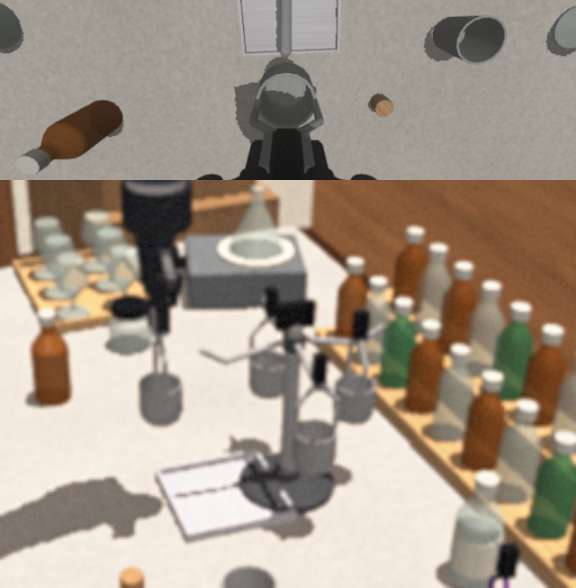

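The bail opening faces the branch (columns 320 and 316 in the wrist view) and the tip height falls inside the opening. I slide in 80 mm and start lowering.

```bash
python3 -m pendant '[-1,-0.03,0,0,0, -1,-0.04,0,0,0, -1,-0.04,0,0,0, -1,-0.03,0,0,0, -1,-0.02,0,0,0, -1,0,0,0,0, -1,0,0.02,0,0, -1,0,0.02,0,0, -1,0,0.02,0,0, -1,0,0,0,0]'
python3 - <<'E'
from h import *
np.set_printoptions(precision=3,suppress=True)
s=arm.state()
snapshot('wrist')
for l,z in dict(seat=.198,apex=s['position'][2]-.006).items():
        for m in finder.mark_of('wrist',l)[:1]:print(l,round(m['p'],2),np.round(m['uv']),atz('wrist',m['uv'],z))
im=snapshot('side')
cv2.imwrite('pics/w8.png',cv2.resize(im[120:290,230:470],(640,453))[:,:,::-1])
E
```

```text
clock: 18.15
position: [0.5459, 0.0802, 0.2196]
eef_rot: [-0.098, -2.171, 2.173]
ft_force: [-0.9, -0.7, -1.7]
width: 0.152
seat 0.72 [314. 242.] [0.547 0.082 0.198]
apex 0.88 [318. 257.] [0.545 0.08  0.214]
```

View pics/w8.png

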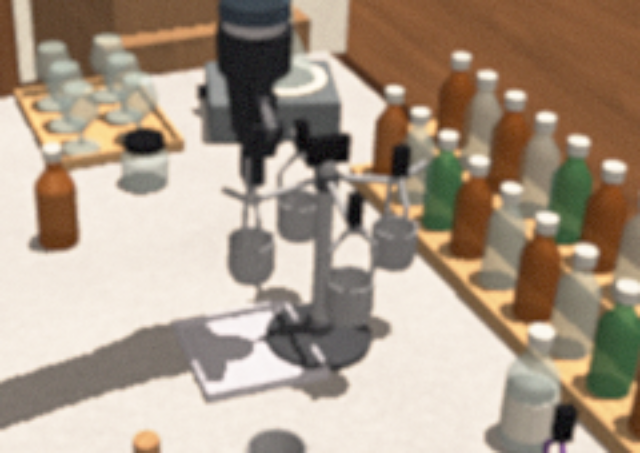

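Threaded. I lower the last 7 mm.

```bash
python3 -m pendant '[-1,0,0.006,0,0, -1,0,0.005,0,0, -1,0,0.003,0,0, -1,0,0,0,0, -1,0,0,0,0, -1,0,0,0,0, -1,0,0,0,0, -1,0,0,0,0, -1,0,0,0,0, -1,0,0,0,0]'
```

```text
clock: 19.6
position: [0.5473, 0.0804, 0.2143]
eef_rot: [-0.101, -2.174, 2.174]
ft_force: [0.3, 1.6, -1.2]
width: 0.155
```

```bash
python3 -m pendant '[-1,0,0.004,0,0, -1,0,0,0,0, -1,0,0,0,0, -1,0,0,0,0, -0.5,0,0,0,0, -0.2,0,0,0,0, 0,0,0,0,0, 0,0,0,0,0, 0,0,0,0,0, 0,0,0,0,0]'
python3 -m pendant '[0,0,0,0,0, 0,0,-0.02,0,0, 0,0,-0.05,0,0, 0,0,-0.1,0,0, 0,0,-0.1,0,0, 0,0,-0.06,0,0, 0,0,0,0,0, 0,0,0,0,0, 0,0,0,0,0, 0,0,0,0,0]'
python3 - <<'E'
from h import *
np.set_printoptions(precision=3,suppress=True)
i=[]
for c in('wrist','side','scene'):
    i.append(snapshot(c))
    for l,z in dict(bar=.248,seat=.198,apex=.205,tray=.014).items():
        for m in finder.mark_of(c,l)[:1]:print(c,l,round(m['p'],2),np.round(m['uv']),atz(c,m['uv'],z))
cv2.imwrite('pics/w9.png',cv2.resize(np.vstack([i[0][50:300],cv2.resize(i[1][120:290,230:470],(640,453))]),None,fx=.85,fy=.85)[:,:,::-1])
E
```

```text
clock: 20.85
position: [0.5473, 0.0803, 0.2122]
eef_rot: [-0.101, -2.174, 2.174]
ft_force: [0.8, 0.6, 0.4]
width: 0.497
clock: 22.1
position: [0.5467, 0.0802, 0.3758]
eef_rot: [-0.098, -2.172, 2.173]
ft_force: [0.3, 0.6, 0.4]
width: 0.5
wrist bar 0.95 [317.  98.] [0.63  0.072 0.248]
wrist seat 0.9 [318. 182.] [0.542 0.08  0.198]
wrist apex 0.95 [607.   2.] [ 0.689 -0.198  0.205]
wrist tray 0.84 [322. 148.] [0.55  0.073 0.014]
side bar 0.82 [352. 178.] [0.625 0.064 0.248]
side seat 0.57 [322. 194.] [0.546 0.091 0.198]
side apex 0.95 [427. 316.] [ 0.556 -0.423  0.205]
side tray 0.66 [322. 249.] [0.544 0.076 0.014]
scene bar 0.83 [332. 190.] [0.629 0.073 0.248]
scene seat 0.79 [311. 187.] [0.545 0.077 0.198]
scene apex 0.97 [266. 309.] [ 0.733 -0.3    0.205]
scene tray 0.74 [315. 216.] [0.539 0.105 0.014]
```

View pics/w9.png

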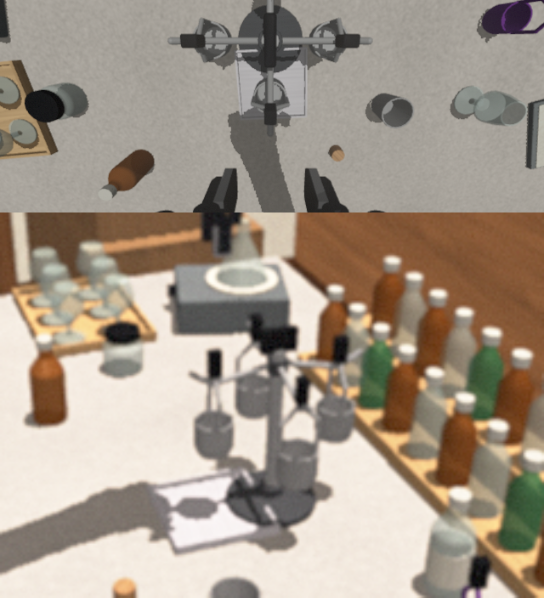

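It hangs upright over the tray. I let it settle, check that it is still, then hand in.

```bash
for k in 1 2; do python3 -m pendant '[0,0,0,0,0, 0,0,0,0,0, 0,0,0,0,0, 0,0,0,0,0, 0,0,0,0,0, 0,0,0,0,0, 0,0,0,0,0, 0,0,0,0,0, 0,0,0,0,0, 0,0,0,0,0]'|head -1; done
python3 - <<'E'
from h import *
a=[snapshot('wrist').astype(int) for _ in range(6)]
print([np.abs(x-a[0])[100:260,230:420].max() for x in a[1:]])
for m in finder.mark_of('wrist','measure')[:4]:print(m['p'],m['uv'],atz('wrist',m['uv'],.093))
print(arm.finish_job())
E
```

```text
clock: 24.1
clock: 25.35
[np.int64(6), np.int64(7), np.int64(11), np.int64(6), np.int64(10)]
0.94 [316.7, 160.6] [0.54474172 0.0816696  0.093     ]
0.84 [536.2, 28.3] [ 0.68804074 -0.21178771  0.093     ]
0.72 [582.1, 73.4] [ 0.62865807 -0.28026112  0.093     ]
the job is handed in; nothing more can be done
None
```

I turned the measure tree so its empty branch stands over the drip tray, hung the grey steel measure on it by its bail, let go, and handed the job in at about 25.7 s of the 67 s allowed.

- **Tree:** I gripped the turning bar and turned it about 61° clockwise. The seat then read about (0.547, 0.081), within a few mm of the tray centre at about (0.545, 0.08), before the measure was picked up.
- **Measure:** The last check put it at (0.545, 0.082), hanging upright over the tray. Six pictures in a row showed only pixel noise, so it was still. The gripper was more than 100 mm above the tab and touching nothing.
- **Bystanders:** None was touched that I saw. They looked in place in the last picture, though I did not measure them all again.
- **Disagreements:** After release, the network asked for the apex marked only the purple look-alikes, not the hung measure. So the hanging position rests on the picture and on the network's mark for the whole measure. Single tray estimates scattered by up to about 25 mm between cameras: the scene camera's last one was (0.539, 0.105).

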